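# Fit a gas trap with the gas shut off

## Robot

A 6-joint arm with a two-finger parallel gripper is mounted at the origin on the work surface. World frame = base frame: x ahead of the robot, y to its left, z up, the work surface at z = 0. Lengths are in mm, angles in rad, forces in N, time in s.
With the tool pointing down it reaches from about 375 to 925 mm from the base axis. Payload 5.7 kg.
Tool frame: the origin (TCP) lies midway between the tips of the shut fingers; the grasp point (between the pads) lies 19 mm behind it; y points along the fingers, z is the direction in which the jaws open and shut, and the axes are right-handed (so a half turn about y gives the same grasp; the last joint's range is limited). The gripper opens to 88 mm and grips with 3 to 60 N. Pads are 20 mm wide; open, the fingers measure 115 mm over their backs; the gripper's body (75 mm by 178 mm) begins 61 mm behind the grasp point.
Start: joints at [1.223, 0.359, 1.51, -0, 1.272, -0.115], TCP at [138.416, 583.783, 222.623] pointing down, gripper open.
Joint ranges: [-2.97, 2.97], [-1.01, 2.36], [0.21, 2.38], [-0.96, 4.11], [0.2, 2.71], [-2.98, 2.98]. Speed limits (rad/s): [2.39, 2.39, 3.14, 3.14, 3.14, 3.14].

## Interface

Orientations are given as a unit quaternion [x, y, z, w].
In Python, from cell import status, read_camera, camera_info, order, regions_of, place_of gives the robot as it stands. The module is installed in compiled form; this text tells all that it offers.
- The arm moves only by the shell command python3 -m crank 'ROWS' [FORCE]. ROWS is JSON, a list of rows, each a list of 5 numbers: the opening in per cent of the stroke, from 0 (shut) to 100 (fully open), then the shift along the tool's x, y, z in cm, then the turn about the tool's y in degrees. In form: [[fingers, dx, dy, dz, roll], ...]. A call has 1 to 12 rows; each row is the pose to reach, as a shift and turn from the pose commanded when the call began, along the tool's axes at that moment; what a row does not reach only later rows make up. A row lasts 1/8 s, in which the tool goes at most 62.5 mm and 10.7 degrees, less where a joint would pass 70% of its speed; a pose out of reach is approached as far as the arm can. A call with a gripper value outside its range is refused whole. The fingers move at their own pace and stop on an object; FORCE is the grip in N (left out, the last holds). Time passes only in rows, so rows that repeat a pose let the fingers close. It gives the time, the measured TCP pose, the force and the opening at its end, in the units of the state.
- status.get_obs(): the state, without advancing time (a new reading comes with each control period).
- read_camera(name): name is "scene" or "top"; returns the picture (420x560x3 uint8, blue, green, red); there is no depth.
- camera_info(name): a dict with "mtx" (3x3 intrinsics, pixels), "rvec" (rotation vector, rad) and "tvec" (3), from world to camera coordinates, as OpenCV has them. Camera axes: x right, y down, z forward; pixel columns grow to the right and rows downward; lengths in mm; the calibration is good to about 2 mm. A picture is of the moment at which its call begins. camera_info takes no time and is no camera call.
- order.hand_in(): hands the job in, once; it reports no verdict.
Trained networks look in the newest picture that a camera, given by its name, has taken for a name from the list of things; names that differ only in an ending like _2 or _b are one class to them, and where a whole thing is asked for, a point or a joint stands for the part that bears it (a point fixed in the world has none). Each returns a list of dicts, best first, with "confidence" (0 to 1); they miss things now and then, are a little off and sometimes report something else, mostly with a low value. They report only what shows in the picture. A call takes as long as a camera call. They do not tell look-alikes from the thing itself.
- regions_of(query, camera): "region" (420x560 bool, what is visible of it) and "extent" ([left, top, width, height] as shares, 0 to 1, of the picture: columns of its width, rows of its height, round what is visible of it).
- place_of(query, camera): "at" ([column, row] as shares, 0 to 1, of the picture: columns of its width, rows of its height: a listed point, or the origin of a listed thing).
The state is a dict: "clock": time; "qpos": joint angles; "qd": joint speeds; "tau": joint torques, N m; "tool_pos": TCP position; "eef_rot": TCP orientation; "contact_force": force on the tool from outside, world axes, zero at the start; "moment": the same for the moment, N m; "opening": finger opening in mm.
Only numpy, scipy, OpenCV 4.12 (cv2) and the standard library are available. Lean on these libraries where they do the work, as an engineer would, in place of code of your own. Each camera call takes 0.05 s, during which the arm holds its last target. There are 200 camera calls.

## Task

Shut the gas off by pressing the test button on the shut-off valve so that its lever drops. Then take the thick, open-ended gas trap out of the white rack, push it open end first onto the manifold's level spigot until it is fully home against the block, and only after that lift the valve's lever back up to where it stays by itself. Leave the slim cartridge and the other loose things where they are.

Things in the scene. Friction and masses are not known exactly. Their poses are not given: they have to be found in the camera images.
- valve: Shut-off valve fixed to the bench: grey box 90 (x) x 150 (y) x 70 mm high; origin at the centre of its underside; its front faces its -x. On top a black turret (48 mm across, 52 mm high) with the button stands at y = +45 mm, and the lever between two small steel cheeks at y = -45 mm.
- test_button (a joint): Round plastic test button, 32 mm across, standing 16 mm out of the black turret on the valve: 0 out, 0.008 m fully down (about 3 N); springs back. Pressing it more than about 5 mm trips the lever.
- button_top (a point): Centre of the button's top face, 138 mm above the bench when out; press straight down here.
- valve_lever (a joint): Lever of the shut-off valve, 90 mm long from its pivot, a black handle 18 mm wide (valve's y) and 14 mm thick: 0 rad = up (gas on; leaning 0.3 rad back past the vertical, so it rests there by its weight), 1.6 rad = dropped (gas off; pointing to the valve's -x, 0.27 rad above level). It swings in the valve's x-z plane and weighs 80 g.
- lever_pivot (a point): Pivot of the lever, 80 mm above the bench, axis along the valve's y.
- lever_grip (a point): Point on the lever's centre line 67 mm from the pivot, in the middle of the black handle (which spans 40 to 90 mm from the pivot); can be pinched across the valve's y.
- port: Gas manifold fixed to the bench: white block 90 (x) x 110 (y) x 125 mm high with a gauge on top (up to 194 mm); origin at the centre of its underside. A level brass spigot, 28 mm in diameter, 75 mm long, its last 12 mm tapering to 16 mm, points along the port's -x from the block's face, axis 75 mm above the bench. The fitted trap's x lies along the port's x.
- spigot_root (a point): Centre of the spigot's root, on the block's face; the trap's mouth comes here when it is fully home.
- spigot_tip (a point): Centre of the spigot's free end, 75 mm from the root.
- rack: White open-fronted rack fixed to the bench, 100 (x) x 190 (y) x 66 mm high, no floor: two tunnels along its x, open at both ends, 67 mm wide and 60 mm high, centred at y = -45 and +45 mm; origin at the centre of its underside. The tunnels' mouths that face its +x are where the two parts stick out.
- trap: The gas trap: metal sleeve 140 mm long lying in either tunnel of the rack, about 60 mm sticking out, open end outwards. Round body 40 mm in diameter, a 48 mm square collar 12 mm thick at each end, brass stub 14 mm long at the rear. Origin on its axis at mid-length, as is its centre of mass (24 mm above the bench); x points to the open end. Bore 31 mm in diameter, 85 mm deep. About 0.3 kg.
- trap_mouth (a point): Centre of the trap's open end, 70 mm along its x from its origin.
- cartridge: Slim cartridge in the rack's other tunnel, leave alone: 110 mm long, 30 mm in diameter, 36 mm square collars, closed with a brass ball at its outer end; origin on its axis at mid-length.
- spanner: Steel spanner 160 mm long, flat on the bench, leave alone; origin under its middle, length along its x.
- collar: Loose brass ring, 52 mm in diameter, 20 mm high, leave alone; origin at the centre of its underside.
- jar: Capped jar, 56 mm in diameter, 75 mm high, leave alone; origin at the centre of its underside.
- driver: Screwdriver 190 mm long lying on the bench, leave alone; length along its x.
- solvent: Amber bottle, 72 mm in diameter, 170 mm high, leave alone; origin at the centre of its underside.
- beaker: Empty glass beaker, 66 mm in diameter, 80 mm high, leave alone; origin at the centre of its underside.
Mind the look-alikes: they are no part of the job. What is shaped like the port but purple is not meant.

How it is judged:
By the outcome, as a careful person would: the job done as asked, in the order asked, and still so for the second after the job is handed in, with the robot touching nothing.
It also fails if it takes over 72 s, if anything falls off the work surface, if the arm or the gripper's body presses on something with over 40 N, if the wrist force passes 120 N, or if a joint passes its speed limit or range.

## Working session

There is one attempt and no reset: what is moved stays moved. The work goes in short steps, Python scripts to look and compute and a shell command to move; the robot and the scene stay as the last step left them, time stands still between calls to the robot, and variables do not carry over. Pictures are saved under pics/ and viewed, about 8 in all and at most 12, crops included, and the job is handed in when it is done.

```bash
mkdir -p pics
cat > h.py <<'E'
import numpy as np, cv2
from cell import status, read_camera, camera_info, order, regions_of, place_of
from scipy.spatial.transform import Rotation as R
np.set_printoptions(precision=3,suppress=True)
def ray(cam,u,v):
    c=camera_info(cam);K=np.array(c["mtx"],float);r=cv2.Rodrigues(np.array(c["rvec"],float))[0];t=np.array(c["tvec"],float).ravel()
    d=r.T@np.linalg.inv(K)@np.array([u,v,1.]);return -r.T@t,d/np.linalg.norm(d)
def atz(cam,u,v,z):
    o,d=ray(cam,u,v);return o+d*(z-o[2])/d[2]
def proj(cam,P):
    c=camera_info(cam);return cv2.projectPoints(np.array(P,float).reshape(-1,1,3),np.array(c["rvec"],float),np.array(c["tvec"],float),np.array(c["mtx"],float),None)[0].reshape(-1,2)
def tri(u1,u2):
    A=np.zeros((3,3));b=np.zeros(3);L=[]
    for cam,u in(("scene",u1),("top",u2)):
        o,d=ray(cam,*u);M=np.eye(3)-np.outer(d,d);A+=M;b+=M@o;L.append((M,o))
    p=np.linalg.solve(A,b);return p,max(np.linalg.norm(M@(p-o)) for M,o in L)
def px(a): return np.array(a)*[560,420]
E
python3 - <<'E'
from h import *
for c in("scene","top"):
    im=read_camera(c);cv2.imwrite(f"pics/{c}1.png",cv2.resize(im,(784,588)))
    print(c,ray(c,280,210))
    for q in["valve","button_top","lever_pivot","lever_grip","port","spigot_root","spigot_tip","rack","trap","trap_mouth","cartridge"]:
        print(c,q,[(px(d["at"]).round(1).tolist(),round(d["confidence"],2)) for d in place_of(q,c)][:3])
s=status.get_obs();print(s);print(R.from_quat(s["eef_rot"]).as_matrix())
E
```

```text
scene (array([1323.047,  -11.718, 1077.437]), array([-0.612, -0.026, -0.79 ]))
scene valve [([404.8, 194.5], 0.97)]
scene button_top [([421.2, 145.8], 0.72)]
scene lever_pivot [([404.5, 187.5], 0.77)]
scene lever_grip [([415.9, 175.9], 0.46)]
scene port [([236.1, 156.3], 0.95), ([380.7, 271.1], 0.65)]
scene spigot_root [([217.7, 140.3], 0.88)]
scene spigot_tip [([336.4, 251.8], 0.92), ([190.4, 142.6], 0.71)]
scene rack [([172.5, 222.7], 0.81)]
scene trap [([175.2, 230.8], 0.61)]
scene trap_mouth [([205.7, 239.9], 0.75), ([382.2, 272.0], 0.59)]
scene cartridge [([192.1, 210.0], 0.79)]
top (array([ 421.936,  -73.944, 1195.308]), array([ 0.138,  0.023, -0.99 ]))
top valve [([167.8, 263.3], 0.93), ([412.7, 265.9], 0.47)]
top button_top [([148.5, 281.2], 0.53)]
top lever_pivot [([166.5, 250.8], 0.79)]
top lever_grip [([153.6, 244.6], 0.65)]
top port [([324.8, 301.6], 0.88), ([199.9, 186.0], 0.86)]
top spigot_root [([343.2, 303.4], 0.85), ([209.8, 178.8], 0.81)]
top spigot_tip [([370.1, 297.7], 0.87), ([238.6, 183.6], 0.79)]
top rack [([369.3, 223.3], 0.91), ([417.0, 265.6], 0.54)]
top trap [([360.4, 206.6], 0.83)]
top trap_mouth [([337.4, 201.7], 0.77)]
top cartridge [([354.4, 235.7], 0.61)]
{'clock': 1.2, 'qpos': array([ 1.223,  0.359,  1.51 , -0.   ,  1.272, -0.115]), 'qd': array([-0.   , -0.001, -0.   , -0.001, -0.001,  0.   ]), 'tau': array([  0.001, -51.534, -27.112,   0.068,   0.024,   0.   ]), 'tool_pos': array([138.413, 583.809, 222.597]), 'eef_rot': array([ 0.702, -0.082,  0.082, -0.702]), 'contact_force': array([ 0.432,  0.304, -0.151]), 'moment': array([-0.05 , -0.038,  0.013]), 'opening': 87.6647234224773}
[[ 0.973 -0.     0.231]
 [-0.231 -0.     0.973]
 [ 0.    -1.    -0.   ]]
```

View pics/scene1.png

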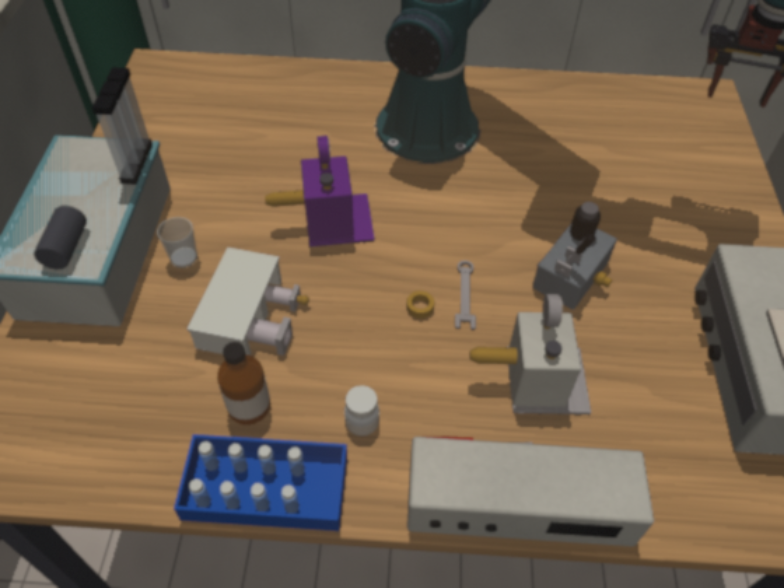

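View pics/top1.png

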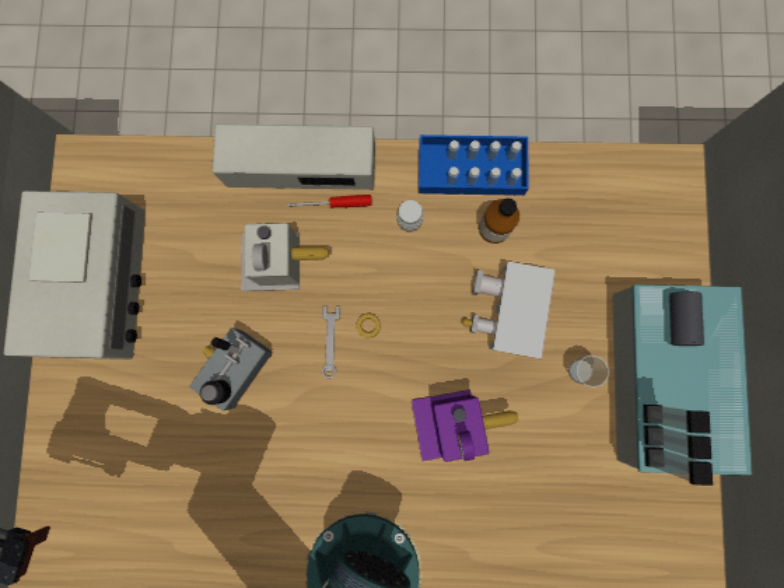

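The top view (784×588) shows the white port at (270,255) with its spigot pointing right (world −y). The purple decoy is at (450,430). The rack is at (525,310) with the thick open trap at its upper mouth (488,284), facing the spigot side. The valve is at (230,368), with its turret at (214,390) and its lever up. Next I'll refine the poses with silhouette fits.

```bash
cat > fit.py <<'E'
from h import *
from scipy.optimize import minimize
S=4
def box(x0,x1,y0,y1,z0,z1): return np.array([[x,y,z] for x in(x0,x1) for y in(y0,y1) for z in(z0,z1)],float)
def cyl(p,q,r,r2=None):
    p=np.array(p,float);q=np.array(q,float);a=(q-p)/np.linalg.norm(q-p);u=np.cross(a,[.3,.5,.81]);u/=np.linalg.norm(u);v=np.cross(a,u)
    t=np.linspace(0,2*np.pi,24,endpoint=False)[:,None];c=np.cos(t)*u+np.sin(t)*v
    return np.vstack([p+r*c,q+(r if r2 is None else r2)*c])
def place(P,x,y,a): 
    c,s=np.cos(a),np.sin(a);return P@np.array([[c,s,0],[-s,c,0],[0,0,1]])+[x,y,0]
def render(cam,parts,pose,sub=()):
    m=np.zeros((420*S,560*S),np.uint8)
    for L,v in((parts,255),(sub,0)):
        for P in L:
            h=cv2.convexHull(((proj(cam,place(P,*pose) if v else P)+.5)*S-.5).astype(np.float32))
            cv2.fillConvexPoly(m,np.round(h*16).astype(np.int32),v,shift=4)
    return cv2.resize(m,(560,420),interpolation=cv2.INTER_AREA)/255.
def fit(masks,parts,p0,sub=()):
    def f(p): return sum(np.abs(render(c,parts,p,sub)-m).sum() for c,m in masks.items())
    st=np.array(p0,float);best=None
    for k in range(3):
        sx=np.vstack([st]+[st+d for d in np.diag([12,12,.12])/(1+2*k)])
        r=minimize(f,st,method="Nelder-Mead",options=dict(initial_simplex=sx,xatol=.02,fatol=.05));st=r.x
    return r.x,r.fun,sum(m.sum() for m in masks.values())
E
cat > run.py <<'E'
from fit import *
def mask(q,cam,near):
    L=regions_of(q,cam)
    def d(r): ys,xs=np.nonzero(r["region"]);return np.hypot(xs.mean()-near[0],ys.mean()-near[1])
    L=[r for r in L if r["region"].any()];r=min(L,key=d);print(q,cam,round(r["confidence"],2),round(d(r),1),r["region"].sum());return r["region"].astype(float)
for c in("scene","top"): read_camera(c)
near={"port":((390,260),(195,182)),"rack":((170,215),(372,222)),"trap":((195,238),(350,204)),"valve":((412,185),(163,262))}
M={q:{"scene":mask(q,"scene",n[0]),"top":mask(q,"top",n[1])} for q,n in near.items()}
np.save("M.npy",M,allow_pickle=True)
port=[box(-45,45,-55,55,0,125),cyl([-45,0,75],[-108,0,75],14),cyl([-108,0,75],[-120,0,75],14,8)]
rack=[box(-50,50,-95,95,0,66)]
trap=[cyl([-70,0,24],[70,0,24],20),box(58,70,-24,24,0,48)]
valve=[box(-45,45,-75,75,0,70),cyl([0,45,70],[0,45,122],24),cyl([0,45,122],[0,45,138],16)]
g=lambda u,z:atz("top",*u,z)[:2]
a=g((209.8,178.8),75);b=g((238.6,183.6),75);d=a-b;
R_={}
for n,parts,c0,ang in(("port",port,g((195,182),62),np.arctan2(d[1],d[0])),("rack",rack,g((372,222),66),1.45),("valve",valve,g((163,262),50),.89)):
    for cs in(("top",),("scene",),("scene","top")):
        r=fit({c:M[n][c] for c in cs},parts,[*c0,ang]);print(n,cs,r)
    R_[n]=r[0]
rk=[place(rack[0],*R_["rack"])]
c0=g((337.4,201.7),24)-70*np.array([np.cos(1.45),np.sin(1.45)])
for cs in(("top",),("scene",),("scene","top")):print("trap",cs,fit({c:M["trap"][c] for c in cs},trap,[*c0,1.45],rk))
for q,pose,z in():pass
print("tri root",tri((217.7,140.3),(343.2,303.4)),"tip",tri((336.4,251.8),(238.6,183.6)),"mouth",tri((205.7,239.9),(337.4,201.7)))
print("button",tri((421.2,145.8),(148.5,281.2)),"pivot",tri((404.5,187.5),(166.5,250.8)),"grip",tri((415.9,175.9),(153.6,244.6)))
E
python3 run.py
```

```text
port scene 0.91 3.6 4166
port top 0.72 1.5 2037
rack scene 0.65 3.8 3042
rack top 0.62 1.4 2379
trap scene 0.95 1.4 505
trap top 0.59 2.7 306
valve scene 0.8 1.2 2476
valve top 0.71 1.1 2010
port ('top',) (array([653.051, 211.508,   1.65 ]), np.float64(198.52549019607844), np.float64(2037.0))
port ('scene',) (array([656.728, 210.322,   1.624]), np.float64(699.6), np.float64(4166.0))Traceback (most recent call last):
  File "run.py", line 19, in <module>
    r=fit({c:M[n][c] for c in cs},parts,[*c0,ang]);print(n,cs,r)
  File "fit.py", line 23, in fit
    r=minimize(f,st,method="Nelder-Mead",options=dict(initial_simplex=sx,xatol=.02,fatol=.05));st=r.x
    res = _minimize_neldermead(fun, x0, args, callback, bounds=bounds,
                               **options)
    fxcc = func(xcc)
    fx = function(np.copy(x), *(wrapper_args + args))
  File "fit.py", line 19, in f
    def f(p): return sum(np.abs(render(c,parts,p,sub)-m).sum() for c,m in masks.items())
                     ~~~^^^^^^^^^^^^^^^^^^^^^^^^^^^^^^^^^^^^^^^^^^^^^^^^^^^^^^^^^^^^^^^^
  File "fit.py", line 19, in <genexpr>
    def f(p): return sum(np.abs(render(c,parts,p,sub)-m).sum() for c,m in masks.items())
                                ~~~~~~^^^^^^^^^^^^^^^
  File "fit.py", line 15, in render
    h=cv2.convexHull(((proj(cam,place(P,*pose) if v else P)+.5)*S-.5).astype(np.float32))
                       ~~~~^^^^^^^^^^^^^^^^^^^^^^^^^^^^^^^^
  File "h.py", line 11, in proj
    c=camera_info(cam);return cv2.projectPoints(np.array(P,float).reshape(-1,1,3),np.array(c["rvec"],float),np.array(c["tvec"],float),np.array(c["mtx"],float),None)[0].reshape(-1,2)
ValueError: time passes only in moves, steps and waits
```

```bash
python3 - <<'E'
s=open('h.py').read()
s=s.replace("def ray(","CI={c:camera_info(c) for c in('scene','top')}\ndef ray(").replace("c=camera_info(cam)","c=CI[cam]")
open('h.py','w').write(s)
r=open('run.py').read()
i=r.index('for c in("scene"');j=r.index("port=[");r=r[:i]+'M=np.load("M.npy",allow_pickle=True).item()\n'+r[j:]
r=r.replace("14,8)]","14,8),cyl([-8,0,165],[8,0,165],27),cyl([0,0,125],[0,0,150],8)]")
r+='''
# brass spigot by colour
for cam,w in(("scene",(325,240,385,268)),("top",(206,170,242,192))):
    im=cv2.resize(cv2.imread(f"pics/{cam}1.png"),(560,420))
    V={"p":R_["port"]}
    o=cv2.resize(im[w[1]-60:w[3]+60,w[0]-60:w[2]+60],None,fx=4,fy=4,interpolation=cv2.INTER_CUBIC)
    def dr(P,pose,col):
        h=cv2.convexHull(((proj(cam,place(P,*pose))-[w[0]-60,w[1]-60])*4).astype(np.float32)).astype(int);cv2.polylines(o,[h],True,col,1)
    for P in port: dr(P,R_["port"],(0,0,255))
    for P in valve: dr(P,R_["valve"],(0,255,0))
    cv2.imwrite(f"pics/ov_{cam}.png",o)
'''
open('run.py','w').write(r)
E
python3 run.py; python3 -c "
import cv2,numpy as np
a=cv2.imread('pics/ov_scene.png');b=cv2.imread('pics/ov_top.png');print(a.shape,b.shape)
h=590;cv2.imwrite('pics/ov.png',np.hstack([cv2.resize(i,(395,560)) for i in(a,b)]))"
```

```text
port ('top',) (array([653.051, 211.508,   1.65 ]), np.float64(198.52549019607844), np.float64(2037.0))
port ('scene',) (array([656.695, 210.562,   1.624]), np.float64(669.1490196078432), np.float64(4166.0))
port ('scene', 'top') (array([655.278, 211.053,   1.64 ]), np.float64(897.2862745098039), np.float64(6203.0))
rack ('top',) (array([ 555.606, -324.245,    1.411]), np.float64(143.31372549019608), np.float64(2379.0))
rack ('scene',) (array([ 547.709, -323.038,    1.438]), np.float64(607.0431372549019), np.float64(3042.0))
rack ('scene', 'top') (array([ 553.606, -323.608,    1.416]), np.float64(814.0588235294117), np.float64(5421.0))
valve ('top',) (array([417.016, 292.764,   0.999]), np.float64(168.59607843137255), np.float64(2010.0))
valve ('scene',) (array([411.238, 293.372,   1.038]), np.float64(397.2196078431373), np.float64(2476.0))
valve ('scene', 'top') (array([416.132, 292.028,   1.03 ]), np.float64(606.7254901960785), np.float64(4486.0))
trap ('top',) (array([ 602.832, -293.872,    1.397]), np.float64(52.59607843137255), np.float64(306.0))
trap ('scene',) (array([ 599.276, -294.455,    1.378]), np.float64(151.26666666666665), np.float64(505.0))
trap ('scene', 'top') (array([ 602.248, -294.241,    1.405]), np.float64(210.38823529411764), np.float64(811.0))
tri root (array([ 314.586, -231.767,   69.755]), np.float64(2.1866048228994144)) tip (array([655.111,  85.16 ,  68.683]), np.float64(8.357537312244459)) mouth (array([ 614.022, -221.43 ,   25.141]), np.float64(0.18837033709190928))
button (array([366.928, 301.28 , 142.969]), np.float64(1.0567555828742052)) pivot (array([451.55 , 271.38 ,  77.915]), np.float64(5.1769794234577295)) grip (array([465.955, 286.555, 140.404]), np.float64(6.741813280219809))
(592, 720, 3) (568, 624, 3)
```

View pics/ov.png

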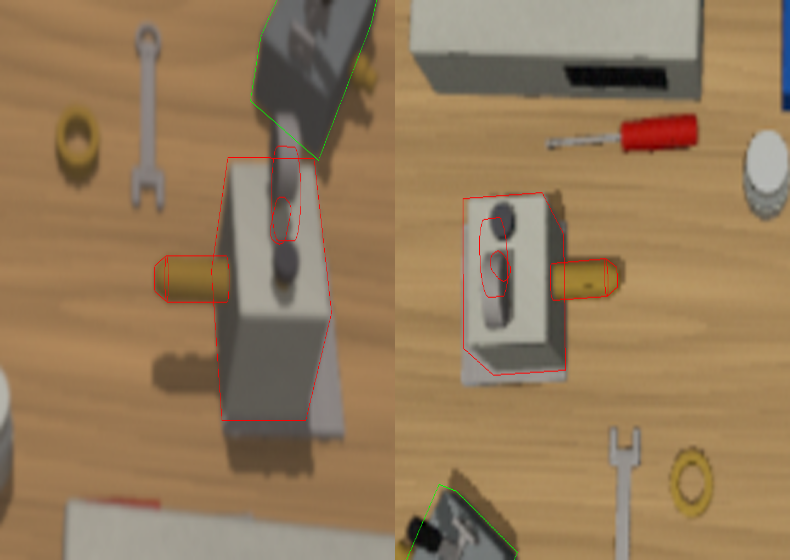

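```bash
cat > sp.py <<'E'
from fit import *
# spigot by colour
sp=[cyl([-45,0,75],[-108,0,75],14),cyl([-108,0,75],[-120,0,75],14,8)]
m={};im0={}
for cam,w in(("scene",(325,240,372,272)),("top",(204,168,242,194))):
    im=read_camera(cam);im0[cam]=im;hsv=cv2.cvtColor(im,cv2.COLOR_BGR2HSV)
    k=np.zeros((420,560));s=hsv[w[1]:w[3],w[0]:w[2]]
    b=(s[...,0]>18)&(s[...,0]<32)&(s[...,1]>150)
    k[w[1]:w[3],w[0]:w[2]]=b;m[cam]=k;print(cam,b.sum());print("\n".join("".join(".#"[v] for v in r) for r in b.astype(int)[::1]) )
blk=[box(-45,45,-55,55,0,125)]
for c in(("top",),("scene",),("scene","top")):
    st=[655,211,1.64]
    for _ in range(2): r=fit({k:m[k] for k in c},sp,st,[place(blk[0],*st)]);st=r[0]
    a=st[2];d=np.array([np.cos(a),np.sin(a)]);print(c,r,"root",st[:2]-45*d,"tip",st[:2]-120*d)
# valve incl lever up
def lev(q):
    a=q-.3;d=np.array([-np.sin(a),0,np.cos(a)]);u=np.array([np.cos(a),0,np.sin(a)]);p=np.array([0,-45,80])
    return np.array([p+d*l+u*t+[0,s,0] for l in(40,90) for t in(-7,7) for s in(-9,9)])
valve=[box(-45,45,-75,75,0,70),cyl([0,45,70],[0,45,122],24),cyl([0,45,122],[0,45,138],16),lev(0),box(-10,10,-60,-30,70,85)]
M=np.load("M.npy",allow_pickle=True).item()
for c in(("top",),("scene",),("scene","top")):
    r=fit({k:M["valve"][k] for k in c},valve,[416,292,1.0]);print("valve",c,r)
    print(place(np.array([[0,45,138.],[0,-45,80],lev(0).mean(0)]),*r[0]))
for cam,w in(("scene",(340,110)),("top",(90,190))):
    o=cv2.resize(im0[cam][w[1]:w[1]+130,w[0]:w[0]+130],None,fx=3,fy=3,interpolation=cv2.INTER_CUBIC)
    for P in valve: cv2.polylines(o,[cv2.convexHull(((proj(cam,place(P,*r[0]))+.5-w)*3).astype(np.float32)).astype(int)],True,(0,255,0),1)
    cv2.imwrite(f"pics/v_{cam}.png",o)
cv2.imwrite("pics/v.png",np.hstack([cv2.imread(f"pics/v_{c}.png") for c in("scene","top")]))
E
python3 sp.py
```

```text
scene 267
...............................................
...............................................
...............................................
...............................................
...............................................
...............................................
...............................................
...............................................
................#.#............................
..............#######################..####....
............###############################....
............################################...
...........#################################...
............################################...
............################################...
............###############################....
..............#############################....
..................###.....#.##.############....
...............................................
...............................................
...............................................
...............................................
..................................
[... 1767 characters left out ...]
') (array([655.086, 213.465,   1.645]), np.float64(195.98823529411766), np.float64(497.0)) root [658.415 168.588] tip [663.963  93.794]
valve ('top',) (array([416.631, 292.249,   0.994]), np.float64(154.72156862745098), np.float64(2010.0))
[[378.913 316.792 138.   ]
 [454.349 267.706  80.   ]
 [464.825 283.806 142.097]]
valve ('scene',) (array([411.306, 293.453,   1.036]), np.float64(397.5450980392157), np.float64(2476.0))
[[372.584 316.379 138.   ]
 [450.029 270.528  80.   ]
 [459.815 287.057 142.097]]
valve ('scene', 'top') (array([415.37 , 291.826,   1.029]), np.float64(594.627450980392), np.float64(4486.0))
[[376.813 315.029 138.   ]
 [453.927 268.624  80.   ]
 [463.832 285.082 142.097]]
```

View pics/v.png

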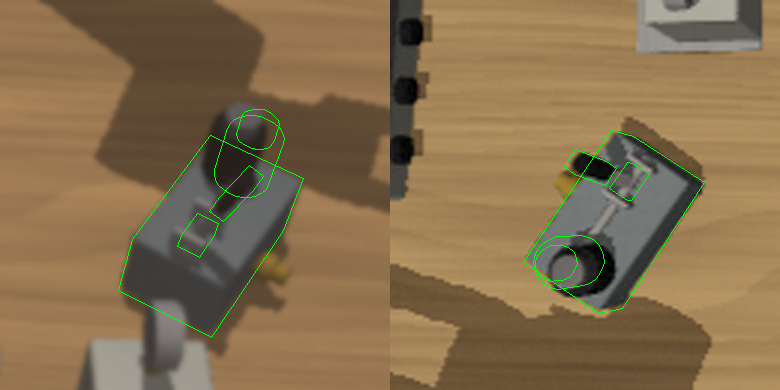

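The box fit for the valve is biased by the brass stub and by shadow: the drawn turret is about 4 px off the real one in both views. I'll zoom in and use the turret and button directly.

Run:
```python
from h import *
o=[]
for cam,(x,y) in(("scene",(375,130)),("top",(132,230))):
    im=read_camera(cam)[y:y+66,x:x+66]
    b=cv2.resize(im,None,fx=6,fy=6,interpolation=cv2.INTER_CUBIC);b=cv2.convertScaleAbs(b,alpha=1.8)
    for i in range(0,66,10): cv2.putText(b,str(x+i),(i*6,8),0,.3,(0,255,255));cv2.putText(b,str(y+i),(0,i*6+4),0,.3,(0,255,255))
    o.append(b)
cv2.imwrite("pics/vz.png",np.hstack(o))
for u,v in((148.5,281.2),(147.7,278.3)):print(atz("top",u,v,138))
for u,v in((421.2,145.8),(422,146.7)):print(atz("scene",u,v,138))
```

```text
[366.707 301.925 138.   ]
[374.401 304.63  138.   ]
[361.459 304.065 138.   ]
[364.545 305.768 138.   ]
```

View pics/vz.png

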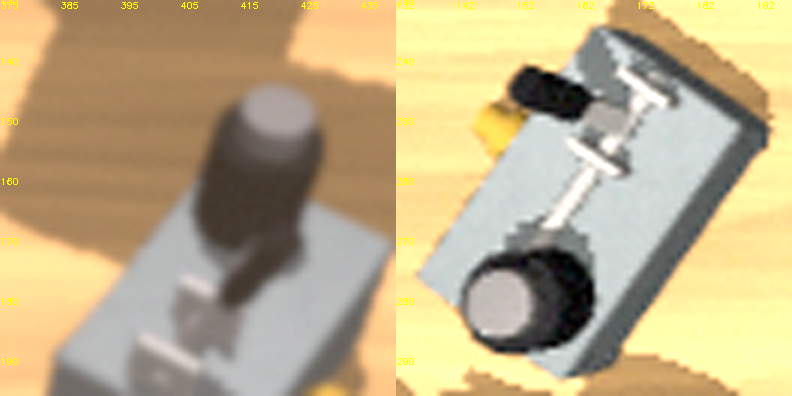

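Run:
```python
from h import *
print("btn",tri((421.1,147.9),(148.8,279.9)),atz("top",148.8,279.9,138),atz("scene",421.1,147.9,138))
print("cheek",tri((405.4,182.6),(169.3,249.9)),atz("top",169.3,249.9,90),atz("scene",405.4,182.6,90))
print("handle top",atz("top",157.6,244.9,142))
f=lambda X,Y:(132+(X-396)/6-.4,230+Y/6-.4)
for p in((418,272),(603,28),(742,122)):print("corner",atz("top",*f(*p),70))
```

```text
btn (array([370.212, 301.881, 138.867]), np.float64(0.7986446896596892)) [370.198 301.341 138.   ] [369.044 303.013 138.   ]
cheek (array([453.603, 263.631,  97.127]), np.float64(0.6667197265600344)) [453.821 265.12   90.   ] [447.09 266.33  90.  ]
handle top [465.164 282.096 142.   ]
corner [380.058 365.79   70.   ]
corner [499.711 283.422  70.   ]
corner [455.654 212.898  70.   ]
```

Button top is at about (370, 302, 138), the pivot at (454, 265) and valve yaw is about 0.98. The turret sits about 16 mm forward of the centre line. I'll move above the button with the fingers shut.

```bash
python3 -m crank '[[0,29,0,-22,0],[0,29,0,-22,0],[0,29,0,-22,0],[0,29,0,-22,0],[0,29,0,-22,0],[0,29,0,-22,0],[0,29,0,-22,0],[0,29,0,-22,0],[0,29,6,-22,0],[0,29,6,-22,0],[0,29,6,-22,0],[0,29,6,-22,0]]' 20
python3 - <<'E'
from h import *
print(status.get_obs()["clock"])
E
```

```text
clock: 3.4
tool_pos: [370.7, 304.0, 164.4]
eef_rot: [-0.702, 0.081, -0.083, 0.703]
contact_force: [-0.0, -1.1, -0.7]
opening: 0.4
3.4
```

```bash
python3 -m crank '[[0,0,2.4,0,0],[0,0,2.9,0,0],[0,0,3.2,0,0],[0,0,3.35,0,0],[0,0,3.4,0,0],[0,0,3.4,0,0]]'; python3 -m crank '[[0,0,-2,0,0],[0,0,-5,0,0],[0,0,-5,0,0],[0,0,-5,0,0]]'
python3 - <<'E'
from h import *
o=[]
for cam,(x,y) in(("scene",(355,110)),("top",(112,210))):
    im=read_camera(cam)[y:y+100,x:x+100]
    o.append(cv2.convertScaleAbs(cv2.resize(im,None,fx=4,fy=4,interpolation=cv2.INTER_CUBIC),alpha=1.6))
cv2.imwrite("pics/drop.png",np.hstack(o)); print(status.get_obs()["clock"])
E
```

```text
clock: 4.15
tool_pos: [370.8, 303.6, 130.2]
eef_rot: [-0.702, 0.082, -0.083, 0.703]
contact_force: [-2.4, 0.5, 10.4]
opening: 0.6
clock: 4.65
tool_pos: [369.4, 302.5, 178.2]
eef_rot: [0.703, -0.082, 0.082, -0.702]
contact_force: [-0.4, 1.1, -0.6]
opening: 0.4
4.75
```

View pics/drop.png

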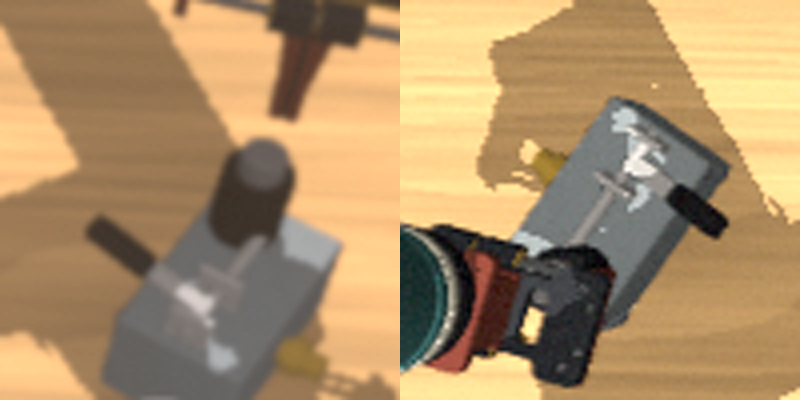

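The lever is down (gas off). Next is a coarse move above the trap.

```bash
python3 -m crank '[[68,36.2,-3,-49.2,86],[68,36.2,-3,-49.2,86],[68,36.2,-3,-49.2,86],[68,36.2,-3,-49.2,86],[68,36.2,-3,-49.2,86],[68,36.2,-3,-49.2,86],[68,36.2,-3,-49.2,86],[68,36.2,-3,-49.2,86],[68,36.2,-3,-49.2,86],[68,36.2,-3,-49.2,86],[68,36.2,-3,-49.2,86],[68,36.2,-3,-49.2,86]]'; python3 -m crank '[[68,0,0,0,0],[68,0,0,0,0]]'
python3 - <<'E'
from h import *
s=status.get_obs();print(s["clock"],s["qpos"]);Q=R.from_quat(s["eef_rot"]).as_matrix();print(Q)
d=np.array([607.9,-260.5,0])-s["tool_pos"];print("tool delta",Q.T@d, "yaw z",np.degrees(np.arctan2(Q[1,2],Q[0,2])))
E
```

```text
clock: 6.25
tool_pos: [607.5, -258.5, 207.2]
eef_rot: [-0.458, 0.54, -0.538, 0.457]
contact_force: [-0.4, -0.1, -0.6]
opening: 59.8
clock: 6.5
tool_pos: [608.2, -258.0, 208.8]
eef_rot: [-0.458, 0.539, -0.539, 0.458]
contact_force: [0.5, 1.0, -0.0]
opening: 59.9
6.5 [-0.506  0.457  1.386  0.     1.299 -0.344]
[[-0.161 -0.     0.987]
 [-0.987  0.    -0.161]
 [-0.    -1.    -0.   ]]
tool delta [  2.52  208.757   0.169] yaw z -9.259902028232904
```

```bash
python3 -m crank '[[68,0.25,6,0,0],[68,0.25,12,0,0],[68,0.25,16,0,0],[68,0.25,19,0,0],[68,0.25,20.3,0,0],[68,0.25,20.3,0,0],[68,0.25,20.3,0,0]]'; python3 -m crank '[[0,0,0,0,0],[0,0,0,0,0],[0,0,0,0,0],[0,0,0,0,0],[0,0,0,0,0]]' 40
python3 - <<'E'
from h import *
s=status.get_obs();print(s["contact_force"],s["moment"])
o=[]
for cam,(x,y) in(("scene",(130,180)),("top",(310,160))):
    im=read_camera(cam)[y:y+100,x:x+100]
    o.append(cv2.convertScaleAbs(cv2.resize(im,None,fx=4,fy=4,interpolation=cv2.INTER_CUBIC),alpha=1.6))
cv2.imwrite("pics/gr.png",np.hstack(o)); print(status.get_obs()["clock"])
E
```

```text
clock: 7.38
tool_pos: [609.3, -262.3, 7.2]
eef_rot: [0.457, -0.538, 0.54, -0.458]
contact_force: [0.2, -0.2, 0.0]
opening: 59.7
clock: 8.0
tool_pos: [608.0, -262.0, 6.5]
eef_rot: [0.458, -0.539, 0.539, -0.457]
contact_force: [-2.9, 1.5, 6.5]
opening: 39.6
[-2.93   1.522  6.457] [-0.001  0.546 -0.082]
8.1
```

View pics/gr.png

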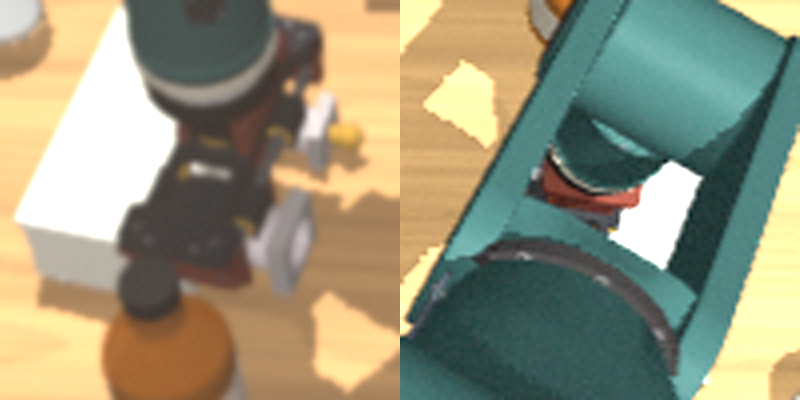

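```bash
python3 -m crank '[[0,0,-0.3,0,0],[0,-0.5,-0.5,0,0],[0,-2.5,-0.5,0,0],[0,-5,-0.5,0,0],[0,-7.5,-0.5,0,0],[0,-10,-0.5,0,0],[0,-12,-0.5,0,0],[0,-12,-0.5,0,0],[0,-12,-0.5,0,0]]'; python3 -m crank '[[0,0,-3,0,0],[0,0,-4.6,0,0],[0,0,-4.6,0,-13.2],[0,0,-4.6,0,-13.2],[0,0,-4.6,0,-13.2]]'
python3 - <<'E'
from h import *
s=status.get_obs();Q=R.from_quat(s["eef_rot"]).as_matrix();print(s["qpos"],Q[:,0],s["contact_force"],s["moment"], np.arctan2(-Q[1,0],-Q[0,0]))
o=[]
P=s["tool_pos"];a=-Q[:,0];g=P+[0,0,17.5]
for cam,(x,y) in(("scene",(150,200)),("top",(230,140))):
    im=read_camera(cam)[y:y+110,x:x+130]
    b=cv2.convertScaleAbs(cv2.resize(im,None,fx=3,fy=3,interpolation=cv2.INTER_CUBIC),alpha=1.5)
    for l in(37,-103):
        c=[g+a*l+24*np.array([e*-a[1],e*a[0],f]) for e,f in((-1,-1),(1,-1),(1,1),(-1,1))]
        cv2.polylines(b,[((proj(cam,c)+.5-[x,y])*3).astype(int)],True,(0,0,255),1)
    o.append(b)
cv2.imwrite("pics/out.png",np.hstack(o)); print(status.get_obs()["clock"])
E
```

```text
clock: 9.22
tool_pos: [627.8, -143.6, 10.7]
eef_rot: [0.458, -0.539, 0.539, -0.458]
contact_force: [0.2, -0.3, -3.7]
opening: 39.5
clock: 9.85
tool_pos: [627.6, -144.2, 56.9]
eef_rot: [0.516, -0.483, 0.483, -0.516]
contact_force: [0.3, -0.6, -3.4]
opening: 39.6
[-0.333  0.595  1.566 -0.     0.98  -0.399] [ 0.066 -0.998  0.   ] [ 0.335 -0.565 -3.399] [0.04  0.053 0.014] 1.6368300558155622
9.95
```

View pics/out.png

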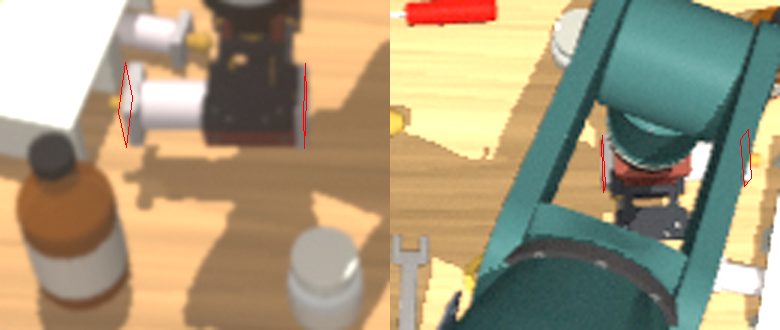

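Trap is out and level. Before carrying it, I'll check the jar's location against the path.

Run:
```python
from h import *
print(atz("top",410/1.4,209/1.4,75), atz("scene",362/1.4,397/1.4,75),atz("top",369/1.4,325/1.4,10))
s=status.get_obs();Q=R.from_quat(s["eef_rot"]).as_matrix();d=np.array([667.6,30.1,57.5])-s["tool_pos"];print(Q.T@d)
```

```text
[761.183 -82.142  75.   ] [754.138 -78.325  75.   ] [517.145   2.047  10.   ]
[-171.048   -0.83    51.4  ]
```

```bash
python3 -m crank '[[0,-4,-0.1,2,0],[0,-8,-0.1,4,0],[0,-12,-0.1,5.1,0],[0,-15,-0.1,5.1,0],[0,-17.1,-0.1,5.1,0],[0,-17.1,-0.1,5.1,0],[0,-17.1,-0.1,5.1,0]]'
python3 - <<'E'
from h import *
s=status.get_obs();Q=R.from_quat(s["eef_rot"]).as_matrix()
o=[]
P=s["tool_pos"];a=-Q[:,0];g=P+[0,0,17.5];print(P,a)
n=np.array([-a[1],a[0],0]);t=np.linspace(0,6.3,40)
for cam,(x,y) in(("scene",(280,215)),("top",(170,130))):
    im=read_camera(cam)[y:y+90,x:x+130]
    b=cv2.convertScaleAbs(cv2.resize(im,None,fx=3,fy=3,interpolation=cv2.INTER_CUBIC),alpha=1.5)
    dr=lambda c,col:cv2.polylines(b,[((proj(cam,c)+.5-[x,y])*3).astype(int)],True,col,1)
    dr([g+a*37+24*(e*n+f*np.array([0,0,1])) for e,f in((-1,-1),(1,-1),(1,1),(-1,1))],(0,0,255))
    tip=np.array([663.5,92,75]);rt=np.array([658.8,167,75])
    for c,r in((tip,8),(tip+12*(rt-tip)/75,14),(rt,14)): dr([c+r*(np.cos(k)*n+np.sin(k)*np.array([0,0,1])) for k in t],(0,200,0))
    o.append(b)
cv2.imwrite("pics/pre.png",np.hstack(o)); print(s["clock"])
E
```

```text
clock: 10.82
tool_pos: [667.1, 29.5, 57.7]
eef_rot: [0.517, -0.483, 0.483, -0.516]
contact_force: [-0.3, -0.6, -2.8]
opening: 39.6
[667.096  29.549  57.678] [-0.067  0.998 -0.001]
10.825
```

View pics/pre.png

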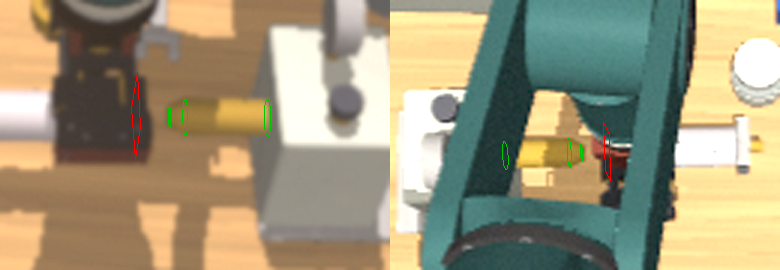

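Spigot and predicted mouth are coaxial to within about 1 mm in both views. I'll start the insertion and watch the force.

```bash
python3 -m crank '[[0,-1,0,0.05,0],[0,-2,0,0.05,0],[0,-2.6,0,0.05,0],[0,-3.2,0,0.05,0],[0,-3.8,0,0.05,0],[0,-4.4,0,0.05,0],[0,-4.4,0,0.05,0]]'
python3 - <<'E'
from h import *
s=status.get_obs();print(s["contact_force"],s["moment"],s["tool_pos"])
E
```

```text
clock: 11.8
tool_pos: [664.4, 75.1, 57.6]
eef_rot: [0.517, -0.483, 0.483, -0.517]
contact_force: [-0.2, 0.3, -4.0]
opening: 39.6
[-0.249  0.263 -3.976] [0.091 0.153 0.013] [664.356  75.1    57.612]
```

```bash
python3 -m crank '[[0,-0.8,0,0,0],[0,-1.6,0,0,0],[0,-2.4,0,0,0],[0,-3.2,0,0,0],[0,-4,0,0,0],[0,-4.5,0,0,0],[0,-4.8,0,0,0],[0,-4.8,0,0,0]]'; python3 -m crank '[[0,-0.15,0,0,0],[0,-0.3,0,0,0],[0,-0.45,0,0,0],[0,-0.45,0,0,0]]'
```

```text
clock: 12.8
tool_pos: [661.3, 122.5, 57.6]
eef_rot: [0.517, -0.483, 0.483, -0.517]
contact_force: [0.4, -0.2, -3.6]
opening: 39.9
clock: 13.3
tool_pos: [661.1, 126.4, 57.8]
eef_rot: [0.517, -0.483, 0.483, -0.516]
contact_force: [0.1, -1.7, -3.0]
opening: 39.9
```

```bash
for i in 1 2; do python3 -m crank '[[0,-0.2,0,0,0],[0,-0.4,0,0,0],[0,-0.4,0,0,0]]'; done
```

```text
clock: 13.68
tool_pos: [661.2, 126.8, 58.3]
eef_rot: [0.518, -0.481, 0.484, -0.515]
contact_force: [-0.7, -13.5, 1.5]
opening: 39.7
clock: 14.05
tool_pos: [661.1, 126.9, 58.3]
eef_rot: [0.52, -0.48, 0.485, -0.514]
contact_force: [0.2, -28.1, 2.6]
opening: 39.6
```

```bash
python3 -m crank '[[0,0.4,0,0,0],[0,0.6,0,0,0],[0,0.6,0,0,0]]'
python3 - <<'E'
from h import *
s=status.get_obs();Q=R.from_quat(s["eef_rot"]).as_matrix()
P=s["tool_pos"];a=-Q[:,0];g=P+[0,0,17.5];print(P,s["contact_force"],s["moment"])
n=np.array([-a[1],a[0],0]);o=[]
for cam,(x,y) in(("scene",(300,210)),("top",(160,130))):
    im=read_camera(cam)[y:y+90,x:x+97]
    o.append(cv2.convertScaleAbs(cv2.resize(im,None,fx=4,fy=4,interpolation=cv2.INTER_CUBIC),alpha=1.5))
cv2.imwrite("pics/home.png",np.hstack(o))
E
```

```text
clock: 14.42
tool_pos: [661.1, 126.6, 58.0]
eef_rot: [0.517, -0.482, 0.484, -0.516]
contact_force: [-0.4, -8.5, 0.8]
opening: 39.6
[661.128 126.597  58.022] [-0.407 -8.473  0.766] [-1.354  0.145  0.048]
```

View pics/home.png

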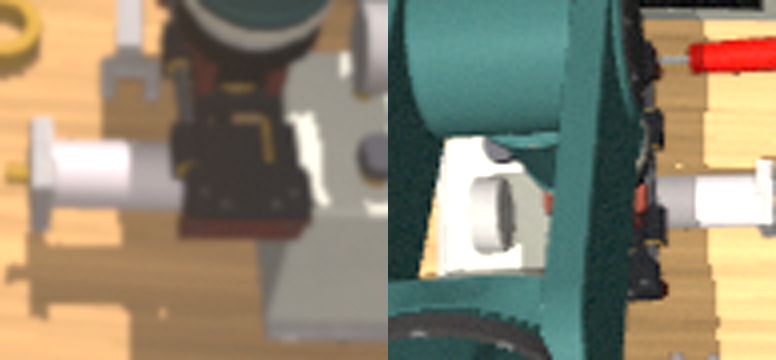

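```bash
python3 -m crank '[[70,0.2,0,0,0],[70,0.2,0,0,0],[70,0.2,0,0,0],[70,0.2,-4,0,0],[70,0.2,-9,0,0],[70,0.2,-14,0,0],[70,2,-16,-6,0],[70,5,-16,-12,0],[70,5,-16,-18,0],[70,5,-16,-18,0],[70,5,-16,-18,0],[70,5,-16,-18,0]]'
python3 - <<'E'
from h import *
s=status.get_obs();Q=R.from_quat(s["eef_rot"]).as_matrix();print(s["clock"],Q[:,0])
P=np.array([661.13,126.6,0]);a=np.array([-.066,.998,0]);g=P+[0,0,75]
n=np.array([-a[1],a[0],0]);o=[]
for cam,(x,y) in(("scene",(300,210)),("top",(160,130))):
    im=read_camera(cam)[y:y+90,x:x+97]
    o.append(cv2.convertScaleAbs(cv2.resize(im,None,fx=4,fy=4,interpolation=cv2.INTER_CUBIC),alpha=1.5))
cv2.imwrite("pics/home2.png",np.hstack(o))
for c in("scene","top"):
  for q in("trap","trap_mouth"):print(c,q,[(px(d["at"]),d["confidence"]) for d in place_of(q,c)])
E
```

```text
clock: 16.02
tool_pos: [486.9, 67.1, 218.2]
eef_rot: [-0.516, 0.482, -0.483, 0.517]
contact_force: [0.1, 0.7, 0.8]
opening: 61.8
16.025 [ 0.068 -0.998  0.   ]
scene trap [(array([333.704, 254.016]), 0.97)]
scene trap_mouth [(array([370.496, 253.596]), 0.57)]
top trap [(array([232.512, 181.188]), 0.58)]
top trap_mouth [(array([206.92 , 180.516]), 0.93), (array([290.304, 158.592]), 0.18)]
```

View pics/home2.png

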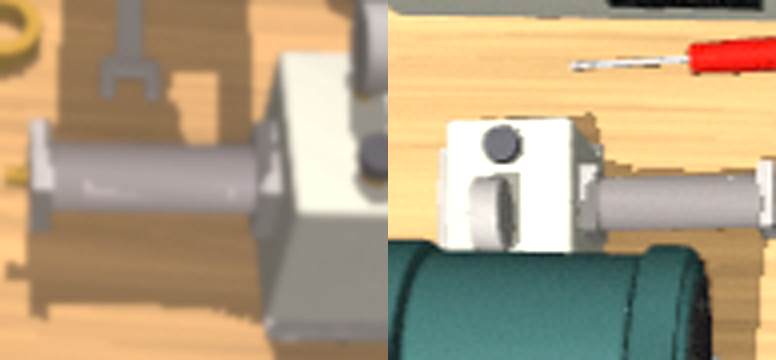

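The trap sits flush: in the scene view its collar at (270,165) touches the block and no brass shows. In the top view it is the same at (592,200). Now the lever.

Run:
```python
from h import *
print(tri((385,171),(186.2,262.5)),atz("top",186.2,262.5,104),atz("scene",385,171,100))
for c in("scene","top"):
  read_camera(c)
  for q in("lever_grip","lever_pivot"):print(c,q,[(px(d["at"]),d["confidence"]) for d in place_of(q,c)])
s=status.get_obs();Q=R.from_quat(s["eef_rot"]).as_matrix()
a=.98;x=np.array([np.cos(a),np.sin(a),0]);g=np.array([454,265,80])-64.6*x+[0,0,17.9];print("grip",g)
d=g-s["tool_pos"];print(Q.T@d)
```

```text
(array([419.238, 213.957,  98.041]), np.float64(1.3702140178003086)) [419.295 210.985 104.   ] [420.685 214.908 100.   ]
scene lever_grip [(array([382.592, 173.586]), 0.65)]
scene lever_pivot [(array([259.392, 302.904]), 0.66), (array([402.192, 185.598]), 0.58)]
top lever_grip [(array([184.184, 262.5  ]), 0.52), (array([209.776, 182.196]), 0.17)]
top lever_pivot []
grip [418.016 211.35   97.9  ]
[-148.661  119.735  -56.749]
```

```bash
python3 -m crank '[[55,-14.9,3,-5.8,37.7],[55,-14.9,3,-5.8,37.7],[55,-14.9,3,-5.8,37.7],[55,-14.9,3,-5.8,37.7],[55,-14.9,6,-5.8,37.7],[55,-14.9,6,-5.8,37.7],[55,-14.9,6,-5.8,37.7],[55,-14.9,6,-5.8,37.7]]'
python3 - <<'E'
from h import *
s=status.get_obs();Q=R.from_quat(s["eef_rot"]).as_matrix();print(Q,s["qpos"])
d=np.array([419,212,79])-s["tool_pos"];print(Q.T@d)
E
```

```text
clock: 17.62
tool_pos: [417.6, 211.7, 158.6]
eef_rot: [0.332, -0.624, 0.624, -0.333]
contact_force: [0.7, -0.4, 0.1]
opening: 48.0
[[-0.557  0.002  0.83 ]
 [-0.83   0.    -0.557]
 [-0.001 -1.     0.001]] [ 0.322  0.245  1.866 -0.     1.029  0.913]
[-0.957 79.592  0.92 ]
```

```bash
python3 -m crank '[[55,-0.1,3,0.1,0],[55,-0.1,6,0.1,0],[55,-0.1,7.9,0.1,0],[55,-0.1,7.9,0.1,0],[55,-0.1,7.9,0.1,0]]' 8; python3 -m crank '[[0,0,0,0,0],[0,0,0,0,0],[0,0,0,0,0],[0,0,0,0,0],[0,0,0,0,0]]' 8
python3 - <<'E'
from h import *
print(status.get_obs()["contact_force"])
h0,v0=64.6,17.9
for q in np.arange(1.45,-.01,-.145):
    print(round(q,2),"dx",round((67*np.sin(q-.3)-67*np.sin(1.3))/10,2),"dy",round(-(67*np.cos(q-.3)-67*np.cos(1.3))/10,2))
E
```

```text
clock: 18.25
tool_pos: [419.0, 212.1, 79.6]
eef_rot: [0.332, -0.624, 0.624, -0.333]
contact_force: [0.2, 0.6, -0.1]
opening: 48.0
clock: 18.88
tool_pos: [418.1, 212.0, 78.9]
eef_rot: [-0.333, 0.624, -0.624, 0.333]
contact_force: [-0.6, 0.5, 5.1]
opening: 17.7
[-0.632  0.47   5.056]
1.45 dx -0.34 dy -0.94
1.3 dx -0.8 dy -1.8
1.16 dx -1.38 dy -2.58
1.01 dx -2.06 dy -3.27
0.87 dx -2.84 dy -3.85
0.72 dx -3.69 dy -4.31
0.58 dx -4.6 dy -4.65
0.43 dx -5.55 dy -4.85
0.29 dx -6.52 dy -4.91
0.14 dx -7.49 dy -4.83
-0.0 dx -8.44 dy -4.61
```

Gripped (17.7 mm, so it is the handle). I'll follow the arc up.

```bash
python3 -m crank '[[0,-0.34,-0.94,0,0],[0,-0.8,-1.8,0,0],[0,-1.38,-2.58,0,0],[0,-2.06,-3.27,0,0],[0,-2.84,-3.85,0,0],[0,-3.69,-4.31,0,0],[0,-4.6,-4.65,0,0],[0,-5.55,-4.85,0,0],[0,-6.52,-4.91,0,0],[0,-7.49,-4.83,0,0],[0,-8.2,-4.68,0,0],[0,-8.2,-4.68,0,0]]' 8; python3 -c "
from h import *
s=status.get_obs();print(s['contact_force'],s['moment'])"
```

```text
clock: 20.38
tool_pos: [463.5, 281.8, 125.5]
eef_rot: [-0.333, 0.625, -0.623, 0.333]
contact_force: [-4.7, 4.5, 0.5]
opening: 18.1
[-4.704  4.459  0.509] [ 0.676  1.031 -0.034]
```

```bash
python3 -m crank '[[55,0,0,0,0],[55,0,0,0,0],[55,0,0,0,0],[55,0,-3,0,0],[55,0,-7,0,0],[55,0,-12,0,0],[55,0,-12,0,0],[55,5,-12,8,0],[55,8,-12,14,0],[55,8,-12,18,0],[55,8,-12,18,0],[55,8,-12,18,0]]'
python3 - <<'E'
from h import *
o=[]
for cam,(x,y) in(("scene",(300,120)),("top",(112,150))):
    im=read_camera(cam)[y:y+150,x:x+130]
    o.append(cv2.convertScaleAbs(cv2.resize(im,None,fx=3,fy=3,interpolation=cv2.INTER_CUBIC),alpha=1.5))
cv2.imwrite("pics/fin.png",np.hstack(o)); print(status.get_obs()["clock"])
E
```

```text
clock: 21.88
tool_pos: [568.4, 112.9, 244.4]
eef_rot: [-0.333, 0.625, -0.624, 0.332]
contact_force: [-0.3, -0.1, -0.8]
opening: 48.4
21.975
```

View pics/fin.png

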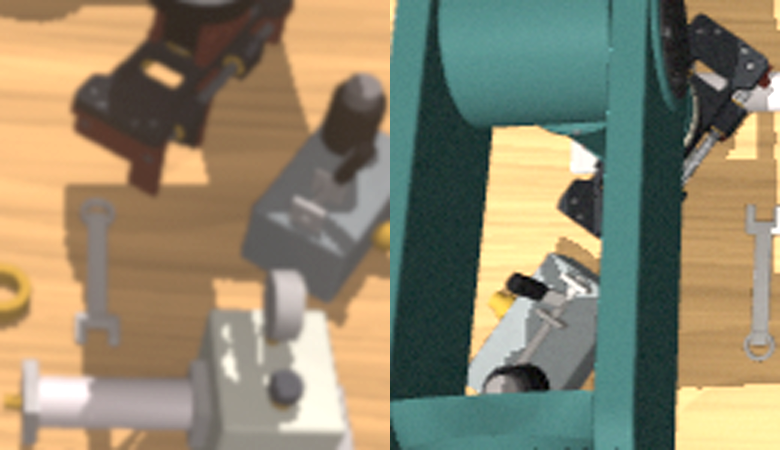

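The lever is up and leaning back: its black handle is at (525,285) in the top crop, over the rear edge as it was at the start. The trap's collar is flush with the block at (200,400) in the scene crop. The arm is clear, so I'll hand in.

```bash
python3 -c "
from cell import order;print(order.hand_in())"
```

```text
the job is handed in; nothing more can be done
None
```

The job is done in the order asked and handed in at about 22 s of the 72 s allowed. No verdict was reported.

- **Gas off:** I pressed the test button about 8 mm, at roughly 10 N, and the next picture showed the lever dropped.
- **Trap fitted:** I drew the trap out of the rack, aligned it and slid it onto the white manifold's spigot almost without force. It met a firm stop that held at 28 N of push. After release, both cameras showed its collar against the block with no brass visible.
- **Gas back on:** I pinched the lever, carried it up along its arc and let go. The last picture shows it leaning back where it started, with nothing touching it.

**Checks that disagreed or were left open:**
- **Valve position:** the first outline fit was several mm off, because its brass stub and a shadow skewed it. I replaced it with the button and cheeks measured from a zoomed picture.
- **Spigot root:** my estimates differed by about 2–5 mm, and the stop came 1–5 mm short of them. "Fully home" therefore rests on the force stop and the pictures, not on measured position.
- **Other loose items:** I did not measure the cartridge or the rest again. The spanner and brass ring look undisturbed in the last picture. The gripper passed close to the amber bottle, and the force reading (about 3 N) showed no sign of contact.

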